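# Stand up the column and slide its foot into the hold-down block

### The arm

A 6-joint arm with a two-finger parallel gripper is mounted at the origin on the work surface. World frame = base frame: x ahead of the robot, y to its left, z up, the work surface at z = 0. Lengths are in m, angles in rad, forces in N, time in s.
With the tool pointing down it reaches from about 0.375 to 0.975 m from the base axis. Payload 3.8 kg.
Tool frame: the origin (TCP) lies midway between the tips of the shut fingers; the grasp point (between the pads) lies 19 mm behind it; z points along the fingers, y is the line along which they close (so a half turn about z gives the same grasp; the last joint's range is limited). The gripper opens to 88 mm and grips with 3 to 60 N. Pads are 18 mm wide; open, the fingers measure 123 mm over their backs; the gripper's body (75 mm by 187 mm) begins 45 mm behind the grasp point.
Start: joints at [-1.172, 0.264, 1.604, -0, 1.274, -0.037], TCP at [0.285, -0.612, 0.215] pointing down, gripper open.
Joint ranges: [-2.63, 2.63], [-0.94, 2.18], [0.31, 2.57], [-1.31, 4.45], [0, 2.66], [-2.55, 2.55]. Speed limits (rad/s): [2.57, 2.57, 3.14, 3.14, 3.14, 3.14].

### API

Orientations are given as a rotation vector (axis times angle).
In Python, from cell import manip, inverse_kinematics, cams, order gives the robot as it stands. Calls block until the motion is done:
- manip.move_pose(position, orientation): joint-space move of the TCP to a pose.
- manip.move_linear(position, rate=0.15, rot=None): straight line of the TCP; rot=None keeps the orientation; rate is the mean speed in m/s.
- manip.set_joints(angles): joint-space move.
- manip.set_gripper(opening, force=None): finger opening in m; force is the grip in N (None keeps the last); returns when the fingers have stopped.
- manip.dwell(seconds).
- inverse_kinematics(position, orientation): joint angles nearest the present ones, or None.
- manip.state(): the state.
- cams.capture(name): name is "scene" or "side" or "wrist"; returns a dict with "image" (420x560x3 uint8, blue, green, red), "z_map" (420x560 float32, m along the optical axis (not along the pixel's ray), 0 where there is no reading), "intrinsics" (3x3 intrinsics, pixels), "position" and "orientation" of the camera in the world; the wrist camera has in their place "T_tool_cam" (4x4, takes a point from camera to tool coordinates, whose origin is the TCP and whose axes are the flange's). Camera axes: x right, y down, z forward; pixel columns grow to the right and rows downward; lengths in m; the calibration is good to about 2 mm. A picture is of the moment at which its call begins: read the wrist's pose just before it.
A pose or a line that the arm cannot do raises manip.IKError and nothing moves.
- order.close_job(): hands the job in; it is judged then, once.
The state is a dict: "clock": time; "joint_pos": joint angles; "joint_velocities": joint speeds; "tau": joint torques, N m; "tool_pos": TCP position; "tcp_rot": TCP orientation; "contact_force": force on the tool from outside, world axes, zero at the start; "moment": the same for the moment, N m; "gripper_width": finger opening in m; "grasp_force": force on a finger pad.
Only numpy, scipy, OpenCV 4.12 (cv2) and the standard library are available. Lean on these libraries where they do the work, as an engineer would, in place of code of your own. Each camera call takes 0.05 s, during which the arm holds its last target. There are 200 camera calls.

### The job

The orange-capped column is lying with its end on a wooden rest: tip it up about its foot, without lifting the foot off the bed or letting it fall, and let it stand upright by itself, let go of, clear of the green hold-down block. Then take it again and slide it, upright and without ramming, under the lips of the green block until its foot is fully home against the back wall, and let go. Leave the specimen, the meter and the screw where they are.

Things in the scene. Friction and masses are not known exactly. Their poses are not given: they have to be found in the camera images.
- post: Column, 0.4-0.65 kg: aluminium bar 28 x 28 mm, orange cap, upright on the middle of a dark steel foot 64 x 64 x 10 mm; 200 mm tall. Origin: centre of the foot's underside; z along the bar to the cap; x, y square to the sides of bar and foot. Starts level, z roughly to world -y, axis 32 mm above the table: a side of the foot on the table, the bar on the rest. Mass centre 40 mm up.
- post_top (a point): Centre of the orange cap's end face, 200 mm from the foot's underside along the column.
- rest: Fixed wooden batten 100 x 30 x 18 mm high lying across under the bar, 85 to 105 mm from the foot's underside. Origin: centre of its underside; x along its length.
- block: Fixed green hold-down block, 105 mm wide, 25 mm high, with an undercut pocket open at the front; its floor is the table. Origin: on the table, where the centre of the foot's underside lies when fully home. y: slide-in direction; back wall's face at y = +32 mm. Pocket 69 mm wide; its two lips (undersides 13 mm, tops 25 mm above the table) leave a 38 mm slot for the bar.
- block_mouth (a point): Middle of the pocket's front opening, on the table, 34 mm before the home point. From its sides two 13 mm high steel guide wings flare outward, reaching 26 mm farther to the front.
- specimen: Bystander: grey mortar tile 70 x 70 x 20 mm with a 40 mm steel square 12 mm high bonded on top; loose. Origin: centre of the underside.
- meter: Bystander: white hand-held meter lying flat, 45 x 75 x 26 mm; loose. Origin: centre of the underside.
- screw: Bystander: steel screw standing on its 32 mm head, 63 mm high; loose. Origin: centre of the underside.
Things that resemble listed ones, but are neither listed nor needed, are in the scene too. Of the things like the post, leave any that is purple; of the rest the larger one is meant. Several things have the shape of the block; the one meant has the colours described above.

How it is judged:
On the way:
1. the column stands upright on its foot, let go of, wholly outside the block (angle between post's own z axis and vertical below 0.06 rad and height (world z) of post_top above 0.19 m and height (world z) of post below 0.005 m and contact force between post and the arm below 0.1 N and contact force between post and the fingers below 0.1 N and horizontal distance between post and block above 0.07 m), for 0.3 s.
At the end, for the whole second after the job is handed in: The column stands upright (within 0.05 rad) at rest on the table inside the block's pocket, under its lips, its foot against the back wall (within 4 mm of home) and within 6 mm of the pocket's middle, let go of (y of post in the frame of block between -0.004 and 0.004 m and x of post in the frame of block between -0.006 and 0.006 m and height (world z) of post below 0.004 m and height (world z) of post_top above 0.19 m and angle between post's own z axis and vertical below 0.05 rad and linear speed of post below 0.01 m/s); the robot touches nothing.
It fails at once if the foot was lifted off the bed (the centre of its underside over 45 mm high; it starts at 32 mm) (height (world z) of post above 0.045 m).
It fails at once if the column fell or toppled (turning faster than 4 rad/s) (angular speed of post above 4 rad/s).
It fails at once if the column was rammed into the block (over 60 N) (contact force between post and block above 60 N).
It fails at once if the specimen, the meter or the screw was moved more than 15 mm or tipped (distance of any of specimen, meter, screw from where it was at the start of the episode above 0.015 m or angle between any of specimen, meter, screw's own z axis and vertical above 0.3 rad).
It also fails if it takes over 54 s, if anything falls off the work surface, if the arm or the gripper's body presses on something with over 40 N, if the wrist force passes 120 N, or if a joint passes its speed limit or range.

## Working session

There is one attempt and no reset: what is moved stays moved. The work goes in short steps, each a Python script; the robot and the scene stay as the last script left them, time stands still between calls to the robot, and variables do not carry over. Pictures are saved under pics/ and viewed, at most 10 in all, crops included, and the job is handed in when it is done.

```bash
ls; mkdir -p pics; cat > h.py <<'E'
import numpy as np, cv2
from scipy.spatial.transform import Rotation as R
from cell import manip, inverse_kinematics, cams, order
def T(p,o):
    M=np.eye(4); o=np.asarray(o,float)
    M[:3,:3]=o if o.shape==(3,3) else (R.from_quat(o) if o.size==4 else R.from_rotvec(o)).as_matrix()
    M[:3,3]=p; return M
def cap(name):
    s=manip.state(); c=cams.capture(name)
    M=T(s['tool_pos'],s['tcp_rot'])@c['T_tool_cam'] if name=='wrist' else T(c['position'],c['orientation'])
    z=c['z_map']; K=c['intrinsics']; v,u=np.mgrid[:z.shape[0],:z.shape[1]]
    P=np.stack([(u-K[0,2])/K[0,0]*z,(v-K[1,2])/K[1,1]*z,z],-1)@M[:3,:3].T+M[:3,3]
    P[z==0]=np.nan
    return c['image'],P,M,K
E
python3 - <<'E'
from h import *
for n in('scene','side'):
    c=cams.capture(n); print(n,c['position'],c['orientation'],c['intrinsics'].tolist())
    im,P,M,K=cap(n); cv2.imwrite(f'pics/{n}0.png',im); np.savez(f'{n}0.npz',im=im,P=P,M=M,K=K)
print(manip.state())
E
```

```text
pics
scene [ 1.09269787 -0.02970904  0.9749165 ] [-1.91843627 -1.83477349  0.57786866] [[492.5940774854779, 0.0, 284.64693057063477], [0.0, 492.5940774854779, 222.30532327062505], [0.0, 0.0, 1.0]]
side [0.3730564  0.50995545 0.7094951 ] [-0.20865825  2.90620374 -1.00310858] [[395.61984009530636, 0.0, 279.47422325882934], [0.0, 395.61984009530636, 205.287235628672], [0.0, 0.0, 1.0]]
{'clock': 0.2, 'joint_pos': array([-1.17191549e+00,  2.64449638e-01,  1.60483179e+00,  4.67653063e-05,
        1.27370537e+00, -3.69459561e-02]), 'joint_velocities': array([ 2.19914556e-03,  9.58523469e-05, -4.65078255e-03, -6.27368840e-04,
       -1.58416827e-03, -1.93045811e-05]), 'tau': array([ 3.19257006e-04, -5.02168179e+01, -3.56979275e+01,  7.27709290e-02,
        2.57899915e-02, -1.33450267e-04]), 'tool_pos': array([ 0.28476084, -0.61147669,  0.21428542]), 'tcp_rot': array([-3.06595398e+00, -6.78870573e-01,  3.24920582e-04]), 'contact_force': array([-0.0193259 ,  0.87170426,  0.03813663]), 'moment': array([-0.01334416,  0.02923064, -0.02384356]), 'grasp_force': 0.0, 'gripper_width': 0.08811510549232816}
```

View pics/scene0.png

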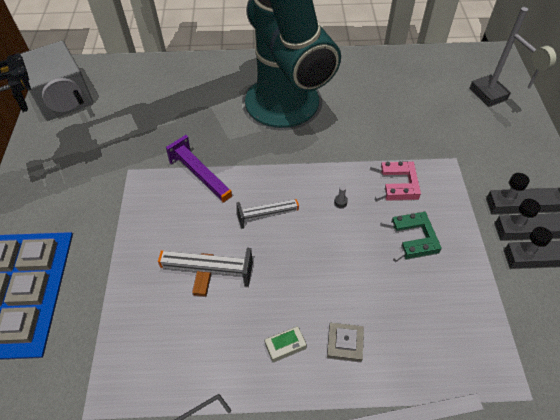

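View pics/side0.png

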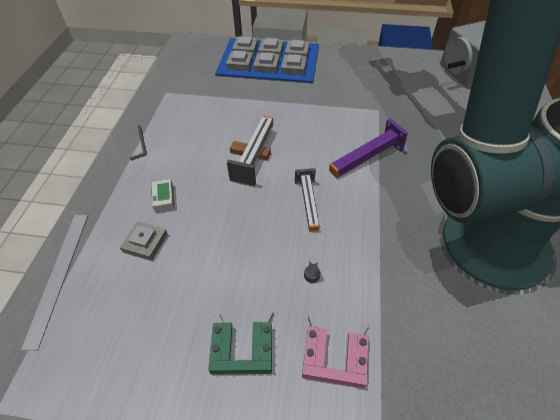

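The scene view has the large orange-capped post at (160–252, 262), foot at (249, 266), on the rest at (203, 275). The green block is at (415, 235), opening to the left (world −y). The screw is at (341, 197), the meter at (286, 344) and the tile at (346, 341). The small post, the purple post and the pink block are decoys. Next I measure the post, rest and block.

```bash
cat > m.py <<'E'
from h import *
def rect(P2): 
    (c,wh,a)=cv2.minAreaRect((P2*1000).astype(np.float32)); return np.round(c,1),np.round(wh,1),round(a,1)
for n in('scene','side'):
    d=np.load(f'{n}0.npz'); im,P=d['im'],d['P']; hsv=cv2.cvtColor(im,cv2.COLOR_BGR2HSV).astype(int)
    Z=P[...,2]; H,S,V=hsv[...,0],hsv[...,1],hsv[...,2]
    g=(H>60)&(H<90)&(S>80)&(Z>.02)&(Z<.03)&(P[...,1]>.1)&(P[...,0]>.3)
    print(n,'block z',np.nanmedian(Z[g]),rect(P[g][:,:2]),g.sum())
    q=(P[...,0]>.45)&(P[...,0]<.75)&(P[...,1]>-.4)&(P[...,1]<-.05)
    b=q&(Z>.035)&(Z<.055); print(' bar',np.nanmedian(Z[b]),rect(P[b][:,:2]),b.sum())
    f=q&(Z>.055)&(Z<.075); print(' foot hi',rect(P[f][:,:2]),np.nanmax(Z[f]),f.sum())
    o=q&(H<18)&(S>150)&(Z>.03); print(' cap',np.nanmedian(P[o],0),o.sum(),P[o].min(0),P[o].max(0))
    w=q&(H<18)&(S>100)&(Z<.025)&(Z>.01); print(' rest',np.nanmedian(Z[w]),rect(P[w][:,:2]),w.sum())
    for nm,lo,hi in(('screw',(.4,-.02),(.5,.15)),('meter+tile',(.68,-.1),(.95,.2))):
        k=(P[...,0]>lo[0])&(P[...,0]<hi[0])&(P[...,1]>lo[1])&(P[...,1]<hi[1])&(Z>.012)
        if k.sum()>9: print(' ',nm,P[k].min(0).round(3),P[k].max(0).round(3))
E
python3 m.py
python3 - <<'E'
import cv2
im=cv2.imread('pics/scene0.png'); cv2.imwrite('pics/c1.png',cv2.resize(im[190:310,140:460],None,fx=2.5,fy=2.5,interpolation=cv2.INTER_CUBIC))
E
```

```text
scene block z 0.023345854929990195 (array([470.2, 367.8]), array([107.5, 238.5]), 9.3) 862
 bar 0.04515074582701051 (array([ 548.5, -191.7]), array([201.1,  65.8]), 81.3) 1200
 foot hi (array([561. , -97.5]), array([10.6, 66.1]), 81.0) 0.06753448321343147 141
 cap [ 0.53670856 -0.28772362  0.04538435] 30 [ 0.51813206 -0.29132395  0.03045586] [ 0.54591255 -0.28468868  0.05103062]
 rest 0.017233341785875045 (array([ 566.1, -192.2]), array([172.9,  96.1]), 49.7) 334
  meter+tile [ 0.691 -0.063  0.012] [0.772 0.139 0.036]
side block z 0.025696029051557545 (array([481.5, 292.7]), array([104.1,  81.9]), 9.0) 1853
 bar 0.046852740500868295 (array([ 546.7, -190.3]), array([204.4,  63.3]), 81.2) 797
 foot hi (array([561.6, -95.3]), array([12. , 62.6]), 80.1) 0.06807286260452006 162
 cap [ 0.53140183 -0.2873757   0.04738603] 4 [ 0.51886912 -0.2892118   0.04655562] [ 0.54093062 -0.2828081   0.04771948]
 rest 0.01839645529748235 (array([ 561.2, -193.9]), array([31.6, 98.3]), 81.2) 237
  meter+tile [ 0.692 -0.064  0.012] [0.771 0.142 0.037]
```

View pics/c1.png

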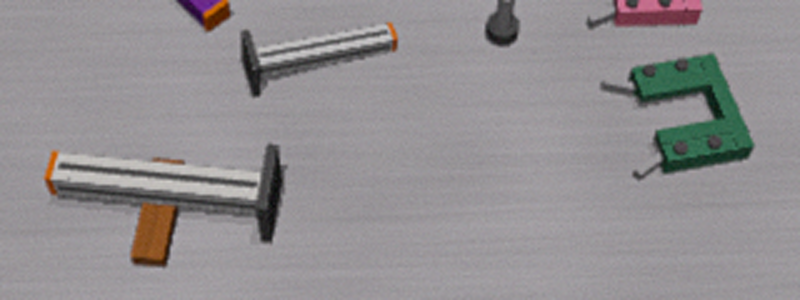

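The crop confirms the axis directions: the post's cap points to −y, and the block's slide direction is about (−0.156, 0.988). Both cameras agree to within about 2 mm. Next I check the IK for a tilted-tool arc about the foot edge.

```bash
cat > plan.py <<'E'
from h import *
f=np.array([.153,.988,0]); f/=np.linalg.norm(f); up=np.array([0,0,1.])
E=np.array([.5625,-.0918,0]); S=.165
axis=np.cross(-f,up)          # rotation taking -f to up
def pose(th,a,sgn,back=0,lift=.001,S=S):
    zt=-np.cos(a)*up+np.sin(a)*f; yt=sgn*axis; Rm=np.c_[np.cross(yt,zt),yt,zt]
    Q=R.from_rotvec(axis*th).as_matrix(); p0=-f*S+up*.032
    Rm=Q@Rm; return E+Q@p0+up*lift+Rm[:,2]*(.019-back),R.from_matrix(Rm).as_rotvec()
E
python3 - <<'E'
from plan import *
print(axis)
for a in(30,38,45,52):
  for sg in(1,-1):
    r=[]
    for th,b in [(0,.1),(0,0)]+[(t,0) for t in range(10,91,10)]+[(90,.12)]:
        q=inverse_kinematics(*pose(np.radians(th),np.radians(a),sg,b)); r.append(q)
    print(a,sg,[i for i,q in enumerate(r) if q is None]); 
    if all(q is not None for q in r): print(np.round([r[0],r[1],r[5],r[-2],r[-1]],2).tolist())
d=np.load('scene0.npz');P=d['P'];k=(P[...,2]>.025)&(P[...,0]>.3)&(P[...,0]<.66)&(P[...,1]>-.45)&(P[...,1]<.06)
import scipy.ndimage as nd
l,n=nd.label(k)
for i in range(1,n+1):
    q=P[l==i]
    if len(q)>15: print(q.min(0).round(3),q.max(0).round(3))
E
```

```text
[-0.98822089  0.15303421  0.        ]
30 1 [3, 4, 5, 6, 7]
30 -1 []
[[-0.79, 0.43, 1.7, 0.42, 1.37, -0.8], [-0.73, 0.48, 1.8, 0.47, 1.2, -0.83], [-0.29, 0.16, 1.93, -0.2, 1.03, -0.03], [0.33, 0.46, 1.82, -0.88, 1.55, 0.84], [0.46, 0.48, 1.66, -0.8, 1.72, 0.8]]
38 1 [4, 5, 6, 7, 8]
38 -1 []
[[-0.85, 0.51, 1.65, 0.5, 1.46, -0.87], [-0.78, 0.55, 1.76, 0.54, 1.3, -0.9], [-0.37, 0.17, 1.92, -0.04, 1.05, -0.19], [0.29, 0.39, 1.84, -0.8, 1.46, 0.77], [0.41, 0.39, 1.68, -0.73, 1.65, 0.74]]
45 1 [4, 5, 6, 7, 8, 9]
45 -1 []
[[-0.89, 0.59, 1.59, 0.55, 1.55, -0.92], [-0.82, 0.62, 1.72, 0.6, 1.39, -0.95], [-0.44, 0.19, 1.9, 0.09, 1.08, -0.33], [0.25, 0.33, 1.85, -0.72, 1.39, 0.7], [0.37, 0.32, 1.69, -0.66, 1.59, 0.67]]
52 1 [5, 6, 7, 8, 9]
52 -1 []
[[-0.93, 0.68, 1.54, 0.6, 1.64, -0.96], [-0.85, 0.68, 1.68, 0.65, 1.49, -1.0], [-0.5, 0.21, 1.88, 0.22, 1.13, -0.45], [0.2, 0.28, 1.86, -0.64, 1.33, 0.62], [0.31, 0.25, 1.71, -0.58, 1.53, 0.59]]
[ 0.3   -0.212  0.025] [ 0.362 -0.14   0.038]
[ 0.388 -0.123  0.025] [ 0.439 -0.027  0.049]
[ 0.518 -0.292  0.025] [ 0.596 -0.088  0.068]
```

```bash
python3 - <<'E'
from plan import *
a=np.radians(40)
manip.set_gripper(.07)
manip.move_pose(*pose(0,a,-1,.1))
im,P,M,K=cap('wrist'); cv2.imwrite('pics/w1.png',im)
manip.move_linear(pose(0,a,-1)[0],rate=.1)
s=manip.state(); print(s['clock'],s['contact_force'],s['tool_pos'],pose(0,a,-1)[0])
E
```

```text
3.3083 [-0.13789321 -0.1874553  -0.0752645 ] [ 0.53962284 -0.24353461  0.01900449] [ 0.53911836 -0.24278734  0.01844516]
```

View pics/w1.png

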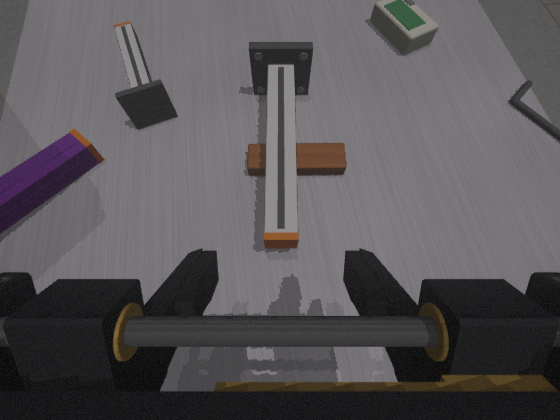

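The wrist view shows the bar centred between the fingers (column ≈281) and straight. I grip it and tip it up in steps, watching the forces.

```bash
python3 - <<'E'
from plan import *
a=np.radians(40)
manip.set_gripper(.02,force=30)
s=manip.state(); print(s['gripper_width'],s['grasp_force'],s['contact_force'].round(1))
for t in range(9,91,9):
    p,r=pose(np.radians(t),a,-1,lift=.0015)
    manip.move_linear(p,rate=.08,rot=r)
    s=manip.state(); print(t,round(s['clock'],1),s['contact_force'].round(1),s['moment'].round(2),round(s['gripper_width'],4))
    if np.linalg.norm(s['contact_force'])>40: break
im,P,M,K=cap('side'); cv2.imwrite('pics/s1.png',im[80:280,150:450]); im2=cap('scene')[0]
cv2.imwrite('pics/s1.png',np.hstack([cv2.resize(im[60:260,200:350],None,fx=2.5,fy=2.5),cv2.resize(im2[150:350,170:320],None,fx=2.5,fy=2.5)]))
E
```

```text
0.027532705826851023 30.001757727004588 [ 0.2 -0.4 -1.2]
9 4.5 [ 0.3 -1.7 -0.8] [-0.55 -0.13 -0.11] 0.0276
18 4.9 [ 0.2 -1.5 -0.9] [-0.49 -0.11 -0.08] 0.0279
27 5.4 [-0.4 -2.   0.1] [-0.38 -0.13 -0.08] 0.0278
36 5.8 [ 1.3 -1.5  0. ] [-0.28 -0.13 -0.02] 0.0281
45 6.3 [ 0.9 -0.8 -0.5] [-0.15 -0.17 -0.07] 0.0278
54 6.7 [-0.6 -0.9 -0.2] [-0.01 -0.05 -0.04] 0.0281
63 7.2 [-0.6 -0.8  1.6] [-0.11  0.09 -0.04] 0.0275
72 7.6 [-0.2 -0.5  2.1] [-0.34  0.11 -0.09] 0.0277
81 8.1 [-0.3 -0.2  0.7] [-0.14 -0.17  0.04] 0.0277
90 8.5 [-0.1 -1.9  1.8] [-0.18 -0.12  0.16] 0.0278
```

View pics/s1.png

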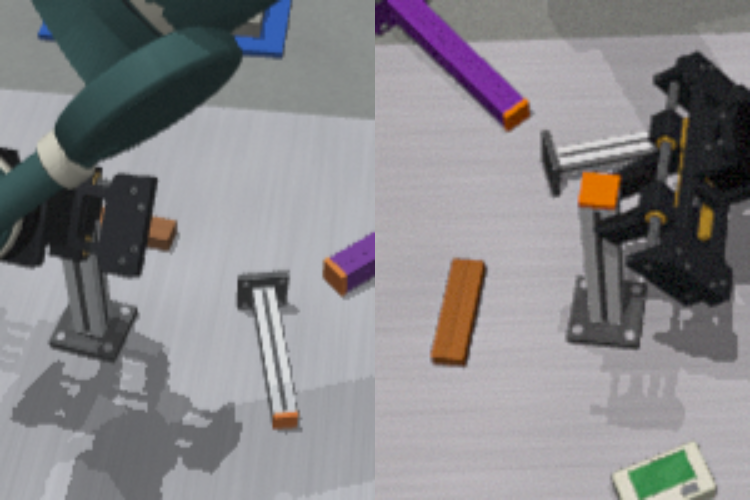

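The column is upright on its foot, still held. I lower it until it touches, ease the grip, release and back off, then look.

```bash
python3 - <<'E'
from plan import *
a=np.radians(40)
f0=manip.state()['contact_force'][2]
for i in range(5):
    s=manip.state(); print(s['contact_force'].round(1))
    if s['contact_force'][2]-0>5: break
    manip.move_linear(pose(np.pi/2,a,-1,lift=.0015-.0006*(i+1))[0],rate=.01)
manip.set_gripper(.027,force=4); manip.dwell(.2)
manip.set_gripper(.06); manip.dwell(.2)
p,r=pose(np.pi/2,a,-1,.13); manip.move_linear(p,rate=.12)
print(manip.state()['clock'])
for n in('scene','side'):
    im,P,M,K=cap(n); np.savez(n+'1.npz',im=im,P=P)
    q=(abs(P[...,0]-.567)<.045)&(abs(P[...,1]+.06)<.045)
    c=q&(P[...,2]>.192)&(P[...,2]<.215); print(n,'cap',np.median(P[c],0),cv2.minAreaRect((P[c][:,:2]*1000).astype(np.float32)))
    c=q&(P[...,2]>.005)&(P[...,2]<.016); print('foot',np.median(P[c],0),cv2.minAreaRect((P[c][:,:2]*1000).astype(np.float32)))
# go over the block
Rd=R.from_matrix(np.c_[[0.,1,0],[1.,0,0],[0,0,-1.]]).as_rotvec()
h=np.array([.4826,.2858])
for y in(.06,.1):
    pp=[.49,h[1]-y,.33]; q=inverse_kinematics(pp,Rd); print(q)
    if q is not None: manip.move_pose(pp,Rd); break
im,P,M,K=cap('wrist'); cv2.imwrite('pics/w2.png',im); np.savez('w2.npz',im=im,P=P,M=M,K=K); print(manip.state()['clock'],M)
E
```

```text
[ 1.2 -1.3  1.2]
[ 1.6 -2.   3.9]
[ 0.9 -1.8  6.5]
11.6083
scene cap [ 0.56919437 -0.06515196  0.19923575] ((566.3876953125, -65.08750915527344), (28.31342124938965, 30.964075088500977), 81.13863372802734)
foot [ 0.57913634 -0.06194677  0.00931568] ((567.2222900390625, -63.44511413574219), (68.6781234741211, 65.37371063232422), 81.95242309570312)
side cap [ 0.56510019 -0.06532023  0.20104076] ((566.764404296875, -64.68087768554688), (26.93834114074707, 28.76365089416504), 81.30740356445312)
foot [ 0.55666096 -0.05003465  0.01091746] ((570.849609375, -56.14915466308594), (82.03947448730469, 70.09640502929688), 80.18557739257812)
[ 3.85644058e-01 -4.49028936e-02  1.73612442e+00 -4.44089210e-16
  1.45037113e+00  3.85644058e-01]
12.65 [[ 0.99999724 -0.0012478  -0.00198891  0.48939911]
 [-0.00180762 -0.94975482 -0.31298963  0.30469672]
 [-0.00149843  0.31299236 -0.94975446  0.49793704]
 [ 0.          0.          0.          1.        ]]
```

View pics/w2.png

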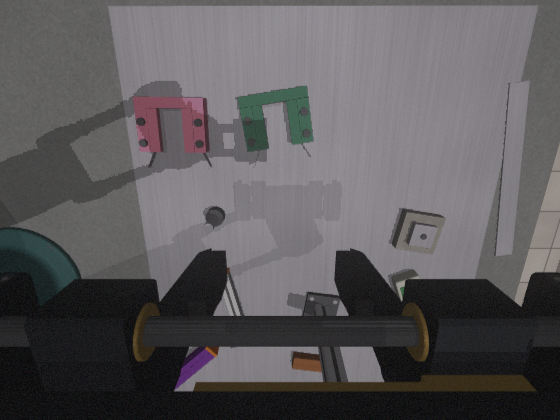

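The wrist view shows the column standing free (bottom, column ≈325) and the green block at (236–312, 88–155), opening downward toward −y. I fit the block's top plane from this view.

```bash
cat > fit.py <<'E'
from h import *
from scipy.optimize import minimize
# match block outline (top plane z=25mm): U model 105 wide, y -34..+dep, slot 38 wide from -34 to ~19?; report slot/wall edges in block frame
for n,fn in(('wrist','w2.npz'),('side','side0.npz'),('scene','scene0.npz')):
    d=np.load(fn); im,P=d['im'],d['P']; hsv=cv2.cvtColor(im,cv2.COLOR_BGR2HSV); H,S=hsv[...,0].astype(int),hsv[...,1]
    near=(np.hypot(P[...,0]-.4826,P[...,1]-.2858)<.09)
    g=near&(H>55)&(H<95)&(S>60)
    t=g&(abs(P[...,2]-np.median(P[g&(P[...,2]>.018)][:,2]))<.004)
    q=P[t][:,:2]*1000; c,wh,a=cv2.minAreaRect(q.astype(np.float32)); print(n,t.sum(),np.median(P[t][:,2]).round(4),np.round(c,1),np.round(wh,1),round(a,1))
    a=np.radians(a if a<45 else a-90); u=np.array([np.cos(a),np.sin(a)]); v=np.array([-u[1],u[0]])
    X=(q-c)@u; Y=(q-c)@v
    fr=Y<10; l=X[fr&(X<0)]; r=X[fr&(X>0)]; m=(abs(X)<12)
    print('  slot',np.percentile(l,99).round(1),np.percentile(r,1).round(1),'outer',X.min().round(1),X.max().round(1),'crossbar Y',np.percentile(Y[m],2).round(1),Y.max().round(1),'front',Y.min().round(1))
    y0=Y.min()+34; print('  home(from front)',(c+u*((X.min()+X.max())/2)+v*y0).round(1),'slide',v.round(3))
    w=near&~g&(P[...,2]>.006)&(P[...,2]<.016); 
E
python3 fit.py
```

```text
wrist 2352 0.0247 [481.5 292. ] [103.8  80.8] 8.8
  slot -19.5 19.6 outer -51.9 51.9 crossbar Y 25.4 40.4 front -40.4
  home(from front) [482.5 285.7] slide [-0.153  0.988]
side 1941 0.0257 [481.7 292.4] [104.7  82.6] 9.3
  slot -19.4 18.9 outer -52.3 52.3 crossbar Y 26.2 41.3 front -41.3
  home(from front) [482.9 285.2] slide [-0.161  0.987]
scene 899 0.0232 [482.8 290.6] [107.5  82.1] 9.2
  slot -19.1 17.6 outer -53.7 53.7 crossbar Y 25.1 41.0 front -41.0
  home(from front) [483.9 283.6] slide [-0.16   0.987]
```

```bash
cat > sl.py <<'E'
from h import *
v=np.array([-.157,.9876]); home=np.array([.4826,.2857]); c0=np.array([.5667,-.0648]); ZT=.158
def rd(d):  # tool down, closing along horizontal d
    y=np.r_[d/np.linalg.norm(d),0]; z=np.array([0,0,-1.]); return R.from_matrix(np.c_[np.cross(y,z),y,z]).as_rotvec()
r0=rd(np.array([.988,-.153])); r1=rd(np.array([v[1],-v[0]]))
E
python3 - <<'E'
from sl import *
q=inverse_kinematics([*home,ZT],r1); print(q, inverse_kinematics([*c0,ZT],r0))
manip.move_pose([*c0,.33],r0)
im,P,M,K=cap('scene')
c=(abs(P[...,0]-.567)<.045)&(abs(P[...,1]+.06)<.045)&(P[...,2]>.192)&(P[...,2]<.205); print(c.sum() and np.median(P[c],0))
manip.move_linear([*c0,ZT],rate=.15)
print(manip.state()['contact_force'].round(1))
manip.set_gripper(.02,force=30); s=manip.state(); print(s['clock'],s['gripper_width'],s['contact_force'].round(1))
pre=home-.11*v
for k in np.linspace(.25,1,4):
    r=(R.from_rotvec(r0)*R.from_rotvec(k*(R.from_rotvec(r0).inv()*R.from_rotvec(r1)).as_rotvec())).as_rotvec()
    manip.move_linear([*(c0+(pre-c0)*k),ZT+.0005],rate=.08,rot=r)
    s=manip.state(); print(s['clock'],s['contact_force'].round(1),s['moment'].round(2))
    if np.linalg.norm(s['contact_force'])>25: break
im,P,M,K=cap('side'); im2=cap('scene')[0]; np.savez('side2.npz',im=im,P=P)
cv2.imwrite('pics/s2.png',np.hstack([cv2.resize(im[230:390,180:310],None,fx=3,fy=3),cv2.resize(im2[140:300,330:460],None,fx=3,fy=3)]))
E
```

```text
[ 4.90104314e-01  9.25729239e-02  1.91295342e+00 -4.44089210e-16
  1.13606631e+00  3.32452290e-01] [-1.57519733e-01  1.10518164e-01  1.89319320e+00 -4.44089210e-16
  1.13788129e+00 -3.88181175e-03]
[ 0.56864813 -0.06514625  0.19926166]
[ 0.1 -0.6  0.4]
15.7333 0.02786607819160883 [ 0.3 -0.1  0.3]
16.6667 [ 4.9 -0.3  5.6] [-0.57 -1.76  0.11]
17.6 [-0.6 -0.3 -3.1] [-0.08  0.25 -0.05]
18.5333 [ 0.2  0.3 -2.8] [ 0.15 -0.19  0.01]
19.4667 [ 1.2 -0.2 -3.5] [ 0.06 -0.06  0.01]
```

View pics/s2.png

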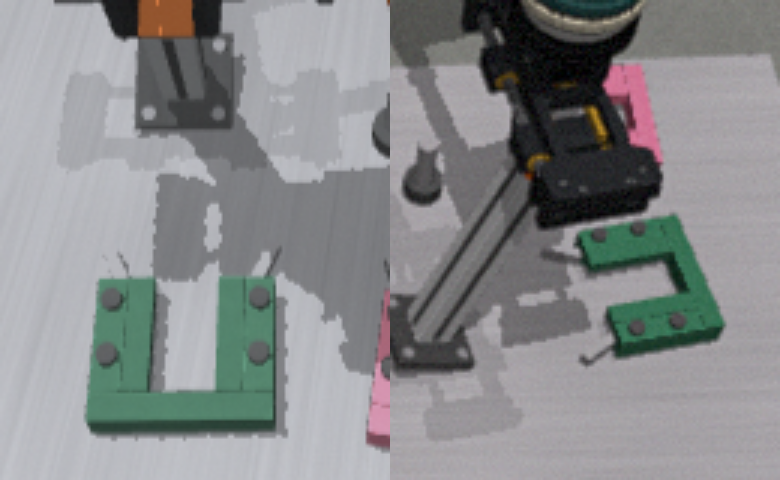

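The foot (135–235, 35–130 in the left half) is square to the block and roughly in line with the slot. I measure its offset and tilt before going in.

```bash
python3 - <<'E'
from sl import *
d=np.load('side2.npz');im,P=d['im'],d['P']; u=np.array([v[1],-v[0]])
X=(P[...,:2]-home)@u*1000; Y=(P[...,:2]-home)@v*1000; Z=P[...,2]*1000
m=(abs(X)<60)&(Y>-160)&(Y<-60)
f=m&(Z>7)&(Z<15); q=np.c_[X[f],Y[f]].astype(np.float32); print('foot',np.median(Z[f]),cv2.minAreaRect(q),q.min(0),q.max(0))
for lo,hi in((20,50),(50,80),(80,110),(110,140)):
    b=m&(Z>lo)&(Z<hi)&(Y<-80); print(lo,b.sum(),X[b].min().round(1),X[b].max().round(1),np.percentile(Y[b],[50,98]).round(1))
g=(abs(X)<60)&(Y>-34)&(Y<10)&(Z>21)&(Z<29)
print('slot',X[g&(X<0)].max(),X[g&(X>0)].min(),X[g].min(),X[g].max())
s=manip.state(); print('tcp',((s['tool_pos'][:2]-home)@u*1000).round(2),((s['tool_pos'][:2]-home)@v*1000).round(2),s['tool_pos'][2])
E
```

```text
foot 12.862764117837433 ((1.5155029296875, -110.2264175415039), (98.1185531616211, 98.56945037841797), 0.34829649329185486) [ -47.84246 -159.39394] [ 50.27568  -60.656113]
20 44 -6.2 40.2 [-152.7 -147.9]
50 55 -8.4 19.1 [-142.1 -137.3]
80 52 -9.8 17.4 [-132.1 -127.8]
110 73 -11.6 17.0 [-122.1 -115.7]
slot -18.83937053742254 18.79387827931018 -52.12240434175734 52.96647247705639
tcp 0.27 -110.25 0.15869049485444664
```

Measurement shows the column pivoted in the pads and leans forward about 19° on its leading foot edge (bar face at Y −148 at z = 35, −116 at z = 125). I'll rotate it back about that edge, let it stand, and regrasp closing along the slide direction, which resists this pivoting.

```bash
cat >> sl.py <<'E'
u=np.array([v[1],-v[0]])
def face(P,yc,tag=''):   # +v face of the bar from side camera -> lean (deg) and position
    X=(P[...,:2]-home)@u; Y=(P[...,:2]-home)@v; Z=P[...,2]
    m=(abs(X)<.045)&(abs(Y-yc)<.08)&(Z>.03)&(Z<.135)
    x,y,z=X[m],Y[m],Z[m]; k=np.ones(len(y),bool)
    for _ in range(8):
        A=np.polyfit(z[k],y[k],1); r=y-np.polyval(A,z); k=abs(r)<max(.004,2*np.std(r[k])*.7)
    B=np.polyfit(z[k],x[k],1)
    print(tag,'lean',np.degrees(np.arctan(A[0])).round(2),'centre at z0',((A[1]-.014)*1000).round(1),'lat lean',np.degrees(np.arctan(B[0])).round(2),'X0',(B[1]*1000).round(1),k.sum(),len(k))
    return A
E
python3 - <<'E'
from sl import *
d=np.load('side2.npz'); face(d['P'],-.13,'before')
s=manip.state(); p0=s['tool_pos']; R0=R.from_rotvec(s['tcp_rot'])
piv=np.r_[home-.1376*v,0]; k=np.r_[u,0]
for t in(4,8,12,16):
    Q=R.from_rotvec(k*np.radians(t)); p=piv+Q.apply(p0-piv)+[0,0,.0005]
    manip.move_linear(p,rate=.05,rot=(Q*R0).as_rotvec()); s=manip.state()
    im,P,M,K=cap('side'); face(P,-.14-.03*t/18,(t,s['contact_force'].round(1),s['moment'].round(2)))
    if np.linalg.norm(s['contact_force'])>20: break
print(s['clock'])
im2=cap('scene')[0]; np.savez('side3.npz',im=im,P=P)
cv2.imwrite('pics/s3.png',np.hstack([cv2.resize(im[200:360,180:310],None,fx=3,fy=3),cv2.resize(im2[140:300,290:420],None,fx=3,fy=3)]))
E
```

```text
before lean 19.84 centre at z0 -179.9 lat lean -2.92 X0 9.0 175 235
(4, array([-0.1, -0.9, -3.5]), array([ 0.05, -0.19, -0.01])) lean 15.61 centre at z0 -179.6 lat lean -3.28 X0 9.6 242 278
(8, array([ 0.6,  0.4, -0.8]), array([ 0.01, -0.17,  0.06])) lean 11.83 centre at z0 -179.2 lat lean -2.88 X0 9.3 302 332
(12, array([1.1, 0.7, 3.8]), array([ 0.08, -0.14,  0.01])) lean 7.87 centre at z0 -178.8 lat lean -2.71 X0 9.2 356 388
(16, array([1.8, 0. , 6. ]), array([ 0.06, -0.18, -0.03])) lean 3.75 centre at z0 -178.5 lat lean -2.96 X0 9.7 406 439
21.225
```

View pics/s3.png

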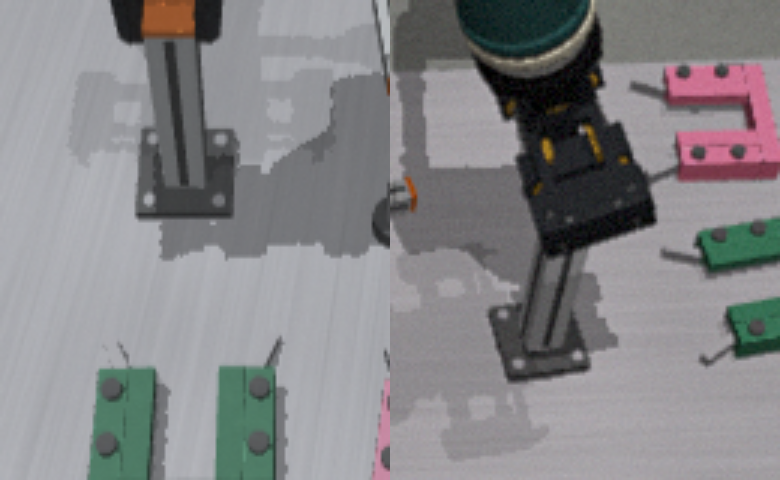

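```bash
python3 - <<'E'
from sl import *
s=manip.state(); p0=s['tool_pos']; R0=R.from_rotvec(s['tcp_rot'])
piv=np.r_[home-.1376*v,0]; k=np.r_[u,0]
Q=R.from_rotvec(k*np.radians(3.4)); p=piv+Q.apply(p0-piv)+[0,0,.0005]
manip.move_linear(p,rate=.03,rot=(Q*R0).as_rotvec()); s=manip.state()
P=cap('side')[1]; face(P,-.17,(s['contact_force'].round(1),s['moment'].round(2)))
manip.set_gripper(.027,force=5); manip.dwell(.2); P=cap('side')[1]; face(P,-.17,'loose')
manip.set_gripper(.06); manip.dwell(.2)
s=manip.state(); z=R.from_rotvec(s['tcp_rot']).as_matrix()[:,2]
manip.move_linear(s['tool_pos']-.09*z,rate=.15)
s=manip.state(); print(s['clock'],s['tool_pos'])
for n in('side','scene'):
    im,P,M,K=cap(n)
    if n=='side': face(P,-.17,'free')
    X=(P[...,:2]-home)@u*1000; Y=(P[...,:2]-home)@v*1000; Z=P[...,2]*1000
    c=(abs(X)<40)&(abs(Y+170)<45)&(Z>190)&(Z<215); print(n,'cap',np.median(Z[c]),cv2.minAreaRect(np.c_[X[c],Y[c]].astype(np.float32)))
    c=(abs(X)<60)&(abs(Y+170)<55)&(Z>6.5)&(Z<14); print('foot',np.median(Z[c]),c.sum(),cv2.minAreaRect(np.c_[X[c],Y[c]].astype(np.float32)))
E
```

```text
(array([ 0.6, -0.1,  4.1]), array([ 0.02, -0.08,  0.01])) lean 0.45 centre at z0 -178.3 lat lean -2.53 X0 9.3 455 488
loose lean 0.71 centre at z0 -178.8 lat lean -2.71 X0 9.6 451 485
23.8833 [0.51387743 0.09421252 0.24542661]
free lean -0.08 centre at z0 -178.3 lat lean 0.27 X0 8.6 461 517
side cap 200.9224217184452 ((9.270247459411621, -177.90830993652344), (28.239694595336914, 30.828718185424805), 1.2960264682769775)
foot 10.764881029716733 592 ((9.440595626831055, -177.29925537109375), (65.1344223022461, 64.08889770507812), 89.2163314819336)
scene cap 198.86364800932455 ((9.314738273620605, -179.23304748535156), (31.541587829589844, 28.696327209472656), 0.17570790648460388)
foot 9.189082019754714 408 ((9.57681655883789, -179.59066772460938), (64.74004364013672, 64.9944076538086), 89.34476470947266)
```

It stands free and upright (cap z ≈ 0.200) at X = +9 mm, Y = −178 mm in block coordinates, yaw aligned within 1°. I regrasp closing along the slide direction with a firm grip.

```bash
python3 - <<'E'
from sl import *
W=lambda X,Y,z: np.r_[home+(X*u+Y*v)/1000,z]
qs=[(rd(v),inverse_kinematics(W(0,0,ZT),rd(v))),(rd(-v),inverse_kinematics(W(0,0,ZT),rd(-v)))]
for r,q in qs: print(q)
r=min((x for x in qs if x[1] is not None),key=lambda x:abs(x[1][5]))[0]
manip.move_linear(W(9.3,-178.3,.31)); manip.move_pose(W(9.3,-178.3,.31),r)
manip.move_linear(W(9.3,-178.3,ZT),rate=.15)
manip.set_gripper(.02,force=50); s=manip.state(); print(s['clock'],s['gripper_width'],s['contact_force'].round(1))
manip.move_linear(W(9.3,-178.3,ZT+.001),rate=.02); print(manip.state()['contact_force'].round(1))
for X,Y in((6,-150),(3,-125),(0,-100)):
    manip.move_linear(W(X,Y,ZT+.001),rate=.04); s=manip.state()
    P=cap('side')[1]; face(P,Y/1000,(X,Y,s['contact_force'].round(1),s['moment'].round(2)))
    if np.linalg.norm(s['contact_force'])>20: break
print(s['clock'],((s['tool_pos'][:2]-home)@u*1000).round(2),((s['tool_pos'][:2]-home)@v*1000).round(2))
X=(P[...,:2]-home)@u*1000; Y=(P[...,:2]-home)@v*1000; Z=P[...,2]*1000
c=(abs(X)<45)&(abs(Y+100)<45)&(Z>6.5)&(Z<15); print('foot',np.median(Z[c]),c.sum(),cv2.minAreaRect(np.c_[X[c],Y[c]].astype(np.float32)))
E
```

```text
[ 0.49010431  0.09257292  1.91295342  0.          1.13606631 -1.23834404]
[ 4.90104314e-01  9.25729239e-02  1.91295342e+00 -8.88178420e-16
  1.13606631e+00  1.90324862e+00]
27.5083 0.027150076989331952 [-0.8  0.8  1.1]
[-0.3  0.8 -1.8]
(6, -150, array([-0.2,  0.3, -5.7]), array([ 0.06, -0.11, -0.  ])) lean -0.16 centre at z0 -150.5 lat lean -0.1 X0 5.7 457 505
(3, -125, array([-0.1,  0.6, -6.3]), array([ 0.06, -0.12, -0.  ])) lean -0.05 centre at z0 -125.6 lat lean 0.19 X0 2.2 428 468
(0, -100, array([-0.5, -0.1, -6.6]), array([ 0.03, -0.1 , -0.07])) lean -0.16 centre at z0 -100.5 lat lean -0.13 X0 -0.3 379 433
30.2833 -0.02 -99.96
foot 11.626740206069686 707 ((-0.141937255859375, -99.82345581054688), (63.76932144165039, 65.30744934082031), 0.21983136236667633)
```

Upright and centred within 0.3 mm, yaw within 0.3°. I insert slowly, watching the forces.

```bash
python3 - <<'E'
from sl import *
W=lambda X,Y,z: np.r_[home+(X*u+Y*v)/1000,z]
z=ZT+.0005; Y=-100; fb=None
while Y<6:
    Y+=10 if Y<-12 else (2 if Y<-4 else .8)
    manip.move_linear(W(0,Y,z),rate=.04 if Y<-12 else .015); s=manip.state(); F=s['contact_force']
    fv,fu=F[:2]@v,F[:2]@u
    print(round(Y,1),round(s['clock'],1),'fv %.1f fu %.1f fz %.1f'%(fv,fu,F[2]),s['moment'].round(2),((s['tool_pos'][:2]-home)@v*1000).round(2))
    if fv<-8 or abs(fu)>15: break
P=cap('side')[1]; face(P,Y/1000,'')
E
```

```text
-90 30.7 fv 0.7 fu 0.1 fz -5.6 [ 0.08 -0.13 -0.  ] -89.79
-80 31.1 fv -0.8 fu 0.5 fz -5.4 [ 0.1 -0.1 -0. ] -79.74
-70 31.5 fv -0.2 fu -0.4 fz -4.9 [ 0.08 -0.11 -0.06] -69.75
-60 31.9 fv -0.1 fu -0.5 fz -5.8 [ 0.09 -0.16  0.03] -59.77
-50 32.3 fv 0.1 fu 0.3 fz -5.8 [ 0.08 -0.15 -0.01] -49.75
-40 32.7 fv -0.2 fu -0.7 fz -5.2 [ 0.02 -0.16 -0.03] -39.75
-30 33.1 fv 1.4 fu 0.0 fz -3.7 [ 0.09 -0.09 -0.05] -29.76
-20 33.5 fv 0.1 fu 0.0 fz -5.4 [ 0.05 -0.11  0.02] -19.77
-10 34.4 fv 0.1 fu 0.6 fz -5.4 [ 0.05 -0.14  0.02] -10.02
-8 34.6 fv -0.0 fu -0.2 fz -5.2 [ 0.07 -0.09 -0.04] -7.94
-6 34.9 fv 0.5 fu 0.2 fz -5.8 [ 0.07 -0.13  0.05] -5.91
-4 35.2 fv -0.7 fu -0.6 fz -5.2 [ 0.06 -0.16  0.02] -3.88
-3.2 35.5 fv 0.1 fu -0.2 fz -4.7 [ 0.06 -0.14  0.01] -3.16
-2.4 35.7 fv -0.1 fu 0.2 fz -6.4 [ 0.08 -0.15 -0.03] -2.39
-1.6 36.0 fv -0.4 fu -0.3 fz -5.4 [ 0.1  -0.13 -0.01] -1.56
-0.8 36.2 fv 0.3 fu 0.4 fz -5.6 [ 0.11 -0.14 -0.01] -0.76
-0.0 36.5 fv 0.3 fu 0.5 fz -5.1 [ 0.03 -0.14  0.01] -0.02
0.8 36.7 fv -1.6 fu 1.3 fz -4.8 [-0.34 -0.19 -0.05] 0.48
1.6 37.0 fv -3.2 fu -0.6 fz -3.4 [-0.98 -0.26 -0.02] 1.06
2.4 37.2 fv -5.1 fu 0.2 fz -3.9 [-1.66 -0.36 -0.04] 1.68
3.2 37.5 fv -6.4 fu -0.3 fz -2.6 [-1.9  -0.47 -0.03] 2.09
4.0 37.7 fv -8.2 fu 0.3 fz -2.3 [-2.09 -0.38 -0.1 ] 2.7
 lean 8.78 centre at z0 -38.8 lat lean 18.56 X0 -51.0 21 51
```

The foot met the back wall at Y ≈ 0.3 mm, as expected. I back off to relieve the push, lower to the table, release and check.

```bash
python3 - <<'E'
from sl import *
W=lambda X,Y,z: np.r_[home+(X*u+Y*v)/1000,z]
manip.move_linear(W(0,.4,ZT+.0005),rate=.015)
for z in np.arange(ZT-.0002,ZT-.003,-.0006):
    manip.move_linear(W(0,.4,z),rate=.01); F=manip.state()['contact_force']; print(F.round(1))
    if F[2]>2: break
manip.set_gripper(.027,force=5); manip.dwell(.2); manip.set_gripper(.05); manip.dwell(.2)
s=manip.state(); manip.move_linear(s['tool_pos']+[0,0,.09],rate=.15)
manip.move_linear(W(0,-150,.30),rate=.25)
print(manip.state()['clock'])
ims=[]
for n in('side','scene'):
    im,P,M,K=cap(n); ims.append(im)
    X=(P[...,:2]-home)@u*1000; Y=(P[...,:2]-home)@v*1000; Z=P[...,2]*1000
    c=(abs(X)<40)&(abs(Y)<45)&(Z>185)&(Z<215); print(n,'cap',np.median(Z[c]),cv2.minAreaRect(np.c_[X[c],Y[c]].astype(np.float32)))
    for lo,hi in((40,80),(80,120),(120,160),(160,190)):
        c=(abs(X)<30)&(abs(Y)<30)&(Z>lo)&(Z<hi); print(lo,c.sum(),X[c].min().round(1),X[c].max().round(1),Y[c].min().round(1),Y[c].max().round(1))
cv2.imwrite('pics/s4.png',np.hstack([cv2.resize(ims[0][250:410,180:310],None,fx=3,fy=3),cv2.resize(ims[1][140:300,350:480],None,fx=3,fy=3)]))
E
```

```text
[-0.2 -3.2 -1.3]
[-1.8 -3.9  4.4]
41.3083
side cap 200.88461239547883 ((-0.2441091537475586, -0.17109012603759766), (28.826095581054688, 29.052383422851562), 0.28650787472724915)
40 179 -14.6 13.1 -12.8 14.6
80 202 -14.8 13.5 -13.2 14.7
120 234 -14.7 13.1 -12.9 14.5
160 209 -14.7 13.4 -13.3 14.9
scene cap 198.07706173576378 ((0.653162956237793, -1.196965217590332), (30.65899085998535, 30.576946258544922), 0.6301308870315552)
40 186 -15.6 16.1 -17.1 12.6
80 204 -14.6 16.2 -17.5 13.0
120 226 -15.0 15.6 -17.4 13.5
160 179 -14.0 16.1 -16.4 12.8
```

View pics/s4.png

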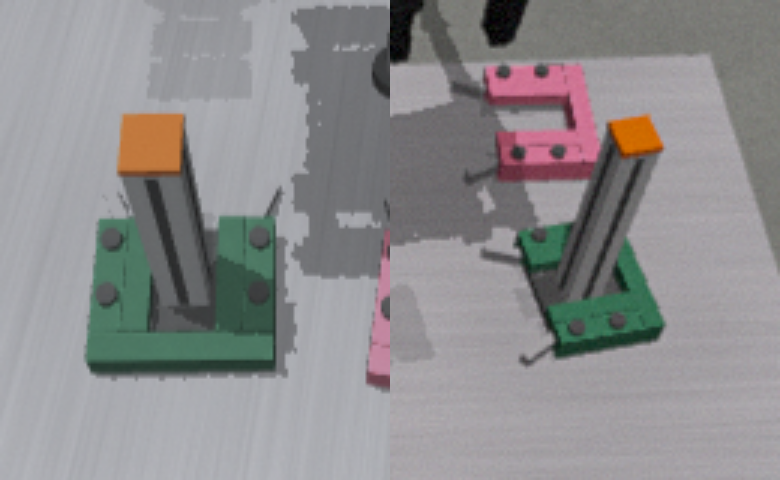

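The column stands upright in the pocket under the lips, at home within about 1 mm, and the robot is clear of it.

```bash
python3 -c "
from h import *
print(order.close_job())"
```

```text
the job is handed in; nothing more can be done
None
```

The job is handed in; no verdict was returned. The column was tipped up and stood free, and now stands upright in the green block's pocket, let go of, its foot against the back wall within about 1 mm of home by the cameras. On the first slide it leaned about 20° in the grip, so I set it upright again and regrasped it. For most of the slide its foot was carried up to about 1 mm off the table rather than dragged.

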